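Load the ultrasonic cleaner and put its lid on

TASK

Load the ultrasonic cleaner: lift the wire basket with the two heat sinks by its arched handle, lower it into the cleaner's tank until it stands flat on the tank floor, and let go. Then lift the cleaner's lid (the larger of the two lids) by its bar handle and set it squarely on the tank so that it is fully down. Set both down rather than dropping them (no free fall over about 10 mm), keep the heat sinks in the basket and leave the other things on the bench alone.

Things in the scene. Friction and masses are not known exactly. Their poses are not given: they have to be found in the camera images.
- cleaner: (All sizes in mm.) Ultrasonic cleaner, a white box 190 (x) x 215 (y) x 145 high, fixed to the bench; its control panel faces its -x. Open tank in the top, centred, 140 (x) x 165 (y), 95 deep, lined with bare steel. Origin at the centre of the underside, z up.
- tank_floor (a point): Centre of the tank's inner floor, 50 above the bench; axes as the cleaner's.
- tank_rim (a point): Centre of the tank's mouth, level with the rim, 145 above the bench; axes as the cleaner's.
- basket: Loose steel wire basket, 116 (x) x 140 (y), walls 42 high and 4 thick, floor 4 thick, with a rigid arched handle standing over its middle in the plane x = 0; about 0.3 kg and 0.2 kg of contents. Origin at the centre of the underside, z up.
- basket_handle (a point): Centre of the basket's black handle grip, a square bar 12 x 12 and 84 long along the basket's y, 80 above the basket's underside; axes as the basket's. Pinch it across the basket's x. The whole handle ends 86 above the underside, so it is below the tank's rim once the basket is in.
- heatsink0: Finned bare aluminium heat sink, 30 (x) x 76 (y) x 26 high, about 0.1 kg, lying loose in the basket on one side of the handle. Origin at the centre of the underside.
- heatsink1: The same, on the other side of the handle.
- lid: The cleaner's loose steel lid, lying on the bench, handle up. Plate 168 (x) x 193 (y) x 5 thick, its underside 8 above the origin; below it a locating step 130 (x) x 155 (y) x 8 high, which drops into the tank mouth with 5 to spare on every side. About 0.3 kg. Origin at the centre of the step's underside, z up; fully down, the origin is 8 below the rim. Either way round fits.
- lid_handle (a point): Centre of the lid's black bar handle, 12 x 12 and 90 long along the lid's y, 45 above the lid's origin (32 above the plate's top); axes as the lid's. Pinch it across the lid's x.
- small_lid: Bystander: a smaller steel lid, plate 104 x 112, of another tank, at the back of the bench. It does not fit. Origin at the centre of its underside.
- spool: Bystander: metal spool, 58 across, 55 high. Origin under its centre.
- flux_bottle: Bystander: white bottle, 44 across, 95 high. Origin under its centre.
- jar: Bystander: amber jar, 58 across, 60 high. Origin under its centre.
- screwdriver: Bystander: screwdriver lying at the back of the bench.

How it is judged:
On the way, in this order (a step that is already met when the one before it is completed fails the run):
1. The basket hangs from its handle in the gripper, at least 50 mm above the bench (height (world z) of basket above 0.05 m and distance between the grasp point and basket_handle below 0.05 m and contact force between the fingers and basket above 1 N), for 0.2 s.
2. The basket stands level on the tank floor, let go, with both heat sinks in it (x of basket in the frame of tank_floor between -0.016 and 0.016 m and y of basket in the frame of tank_floor between -0.016 and 0.016 m and z of basket in the frame of tank_floor below 0.004 m and angle between basket's own z axis and vertical below 0.05 rad and x of heatsink0 in the frame of basket between -0.055 and 0.055 m and y of heatsink0 in the frame of basket between -0.065 and 0.065 m and z of each of heatsink0, heatsink1 in the frame of basket below 0.035 m and x of heatsink1 in the frame of basket between -0.055 and 0.055 m and y of heatsink1 in the frame of basket between -0.065 and 0.065 m and contact force between the fingers and basket below 0.3 N), for 0.2 s.
3. The cleaner's lid hangs from its handle in the gripper, at least 50 mm above the bench (height (world z) of lid above 0.05 m and distance between the grasp point and lid_handle below 0.05 m and contact force between the fingers and lid above 1 N), for 0.2 s.
At the end, for the whole second after the job is handed in: The basket stands level on the tank floor (underside within 4 mm of it) with both heat sinks inside it; the cleaner's lid is fully down on the rim (within 3 mm), its step in the tank mouth, square to the cleaner (within 0.12 rad, either way round); both let go and at rest (x of basket in the frame of tank_floor between -0.016 and 0.016 m and y of basket in the frame of tank_floor between -0.016 and 0.016 m and z of basket in the frame of tank_floor below 0.004 m and angle between basket's own z axis and vertical below 0.05 rad and x of heatsink0 in the frame of basket between -0.055 and 0.055 m and y of heatsink0 in the frame of basket between -0.065 and 0.065 m and z of each of heatsink0, heatsink1 in the frame of basket below 0.035 m and x of heatsink1 in the frame of basket between -0.055 and 0.055 m and y of heatsink1 in the frame of basket between -0.065 and 0.065 m and x of lid in the frame of tank_rim between -0.009 and 0.009 m and y of lid in the frame of tank_rim between -0.009 and 0.009 m and z of lid in the frame of tank_rim below -0.005 m and angle between lid's own z axis and vertical below 0.04 rad and angle between the x axis of lid and the x axis of cleaner, either way round below 0.12 rad and linear speed of each of basket, lid below 0.02 m/s); the robot touches nothing.
It fails at once if A heat sink leaves the basket (distance between any of heatsink0, heatsink1 and basket above 0.09 m).
It fails at once if The basket or the lid is dropped: let go and falling faster than 0.45 m/s (a free fall of more than about 10 mm) ((linear speed of basket above 0.45 m/s and contact force between the fingers and basket below 0.3 N) or (linear speed of lid above 0.45 m/s and contact force between the fingers and lid below 0.3 N)).
It fails at once if The small lid, spool, bottle, jar or screwdriver is moved by more than 30 mm (distance of any of small_lid, spool, flux_bottle, jar, screwdriver from where it was at the start of the episode above 0.03 m).
It also fails if it takes over 72 s, if anything falls off the work surface, if the arm or the gripper's body presses on something with over 40 N, if the wrist force passes 120 N, or if a joint passes its speed limit or range.

ROBOT

A 6-joint arm with a two-finger parallel gripper is mounted at the origin on the work surface. World frame = base frame: x ahead of the robot, y to its left, z up, the work surface at z = 0. Lengths are in m, angles in rad, forces in N, time in s.
With the tool pointing down it reaches from about 0.3 to 0.85 m from the base axis. Payload 4.2 kg.
Tool frame: the origin (TCP) lies midway between the tips of the shut fingers; the grasp point (between the pads) lies bot.pinch_z behind it (bot.pinch_z is the distance from the TCP to the grasp point, in m); z points along the fingers, y is the direction in which the jaws open and shut (so a half turn about z gives the same grasp; the last joint's range is limited). The gripper opens to 91 mm and grips with 3 to 60 N. Pads are 32 mm wide; open, the fingers measure 118 mm over their backs; the gripper's body (76 mm by 178 mm) begins 60 mm behind the grasp point.
Start: joints at [1.113, 0.32, 1.565, -0, 1.257, -0.02], TCP at [0.244, 0.521, 0.214] pointing down, gripper open.
Joint ranges: [-3.11, 3.11], [-0.84, 2.01], [0.21, 2.61], [-1.34, 4.49], [0.05, 2.63], [-2.56, 2.56]. Speed limits (rad/s): [2.57, 2.57, 3.14, 3.14, 3.14, 3.14].

INTERFACE

Orientations are given as a unit quaternion [w, x, y, z].
In Python, from rig import bot gives the robot as it stands. Calls block until the motion is done:
- bot.movep(position, orientation): joint-space move of the TCP to a pose.
- bot.servo_line(position, rotation=None, velocity=0.15, until_force=None): straight line of the TCP; rotation=None keeps the orientation; velocity is the mean speed in m/s. With until_force (N) it stops when the force on the tool has changed by that much, and returns True; else False.
- bot.move_j(angles): joint-space move.
- bot.let_go() and bot.close(effort=None): open the fingers fully, or close them until they stop; effort is the grip in N (None keeps the last).
- bot.hold(seconds).
- bot.ik(position, orientation): joint angles nearest the present ones, or None.
- bot.camera(name): name is "scene" or "top"; returns a dict with "pixels" (400x640x3 uint8, red, green, blue), "fovy" (degrees; the focal length in pixels is half the picture's height over the tangent of half this angle, whatever the lens; pixels are square), "cx", "cy" (the principal point, pixels), "k1" (the pictures are not rectified: a ray, as slopes to the right and down, at radius r is drawn at 1 + k1 r^2 times it, then the intrinsics apply), "position" and "orientation" of the camera in the world. Camera axes: x right, y up, looking along -z (the intrinsics and any distortion apply to the point x, -y, -z); pixel columns grow to the right and rows downward; lengths in m; the calibration is good to about 2 mm. A picture is of the moment at which its call begins. There is no depth.
A pose or a line that the arm cannot do raises bot.Unreachable and nothing moves.
- bot.finish_job(): hands the job in, once; it reports no verdict.
Readings, each from a call of its own:
- bot.get_time_s(): time.
- bot.get_qpos(): joint angles.
- bot.get_qvel(): joint speeds.
- bot.get_joint_efforts(): joint torques, N m.
- bot.get_position(): TCP position.
- bot.get_eef_rot(): TCP orientation.
- bot.get_ft_force(): force on the tool from outside, world axes, zero at the start.
- bot.get_ft_torque(): the same for the moment, N m.
- bot.get_grip_width(): finger opening in m.
Only numpy, scipy, OpenCV 4.12 (cv2) and the standard library are available. Lean on these libraries where they do the work, as an engineer would, in place of code of your own. Each camera call takes 0.05 s, during which the arm holds its last target. There are 200 camera calls.

## Working session

There is one attempt and no reset: what is moved stays moved. The work goes in short steps, each a Python script; the robot and the scene stay as the last script left them, time stands still between calls to the robot, and variables do not carry over. Pictures are saved under pics/ and viewed, about 8 in all and at most 12, crops included, and the job is handed in when it is done.

```bash
ls; mkdir -p pics
python3 - <<'E'
from rig import bot
import cv2
for n in ("scene","top"):
    c=bot.camera(n); print(n,{k:v for k,v in c.items() if k!="pixels"})
    cv2.imwrite(f"pics/{n}0.png",c["pixels"][:,:,::-1])
print(bot.pinch_z,bot.get_eef_rot(),bot.get_time_s(),bot.get_grip_width())
E
```

```text
pics
scene {'fovy': 50.77002916585842, 'cx': 319.5854508182793, 'cy': 198.70213552732673, 'k1': 0.03356008106490565, 'position': array([1.35999473, 0.0908512 , 1.09862315]), 'orientation': array([0.62128049, 0.22976855, 0.24680421, 0.70732217])}
top {'fovy': 53.56010884371228, 'cx': 321.5171539912242, 'cy': 192.7856780155069, 'k1': 0.03502254731191927, 'position': array([0.45166232, 0.01158596, 1.15571568]), 'orientation': array([-0.70029998, -0.03444898,  0.0466649 ,  0.71148829])}
0.0188 [-1.73545780e-04  2.17145352e-01  9.76138970e-01 -7.60214012e-04] 0.1 0.0911538275590291
```

View pics/top0.png

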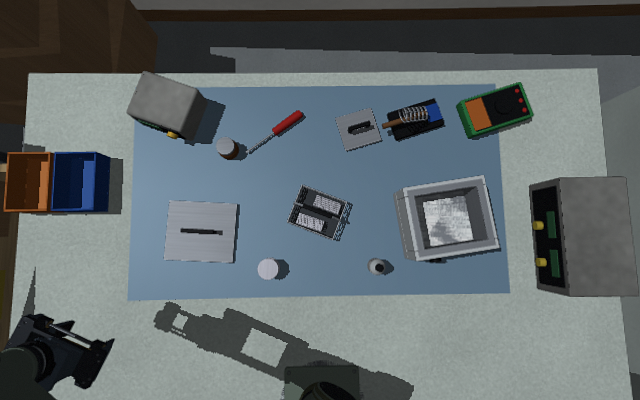

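View pics/scene0.png

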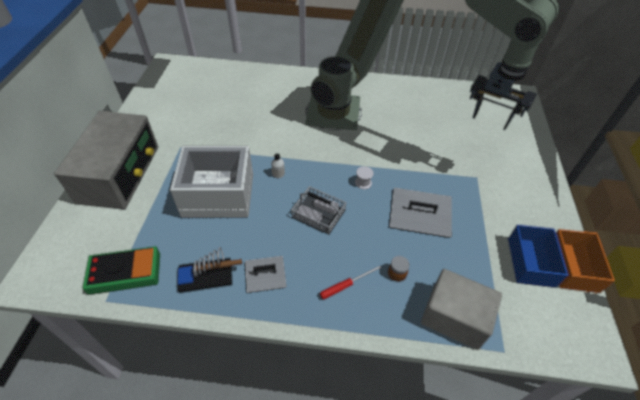

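Top view: lid around (202,231), basket around (320,212), cleaner around (447,218); robot at the bottom. I'll enlarge these.

```bash
cat > crop.py <<'E'
import cv2,numpy as np
def crop(im,u0,v0,w,h,s):
    c=cv2.resize(im[v0:v0+h,u0:u0+w],None,fx=s,fy=s,interpolation=cv2.INTER_CUBIC)
    for k in range(0,w,10): cv2.line(c,(k*s,0),(k*s,6),(0,0,255),1); (k%20==0) and cv2.putText(c,str(u0+k),(k*s+2,16),0,.35,(0,0,255),1)
    for k in range(0,h,10): cv2.line(c,(0,k*s),(6,k*s),(0,0,255),1); (k%20==0) and cv2.putText(c,str(v0+k),(8,k*s+4),0,.35,(0,0,255),1)
    return c
E
python3 - <<'E'
import cv2,numpy as np
from crop import crop
t=cv2.imread("pics/top0.png")
cv2.imwrite("pics/a.png",np.hstack([crop(t,155,190,100,80,4),crop(t,280,175,80,80,5)[:320*1] if 0 else crop(t,275,175,100,80,4)]))
cv2.imwrite("pics/b.png",crop(t,385,165,125,100,6))
E
```

```text
(no output)
```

View pics/a.png

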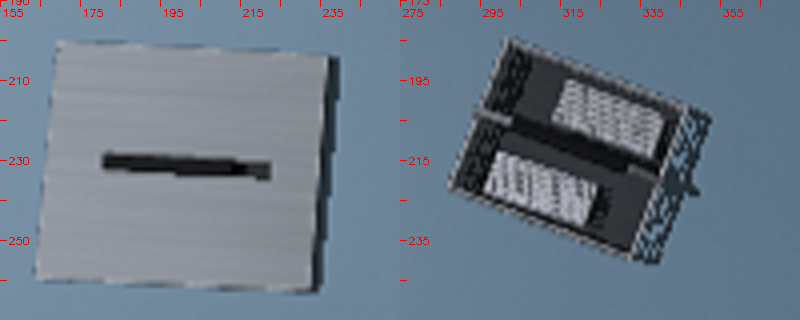

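View pics/b.png

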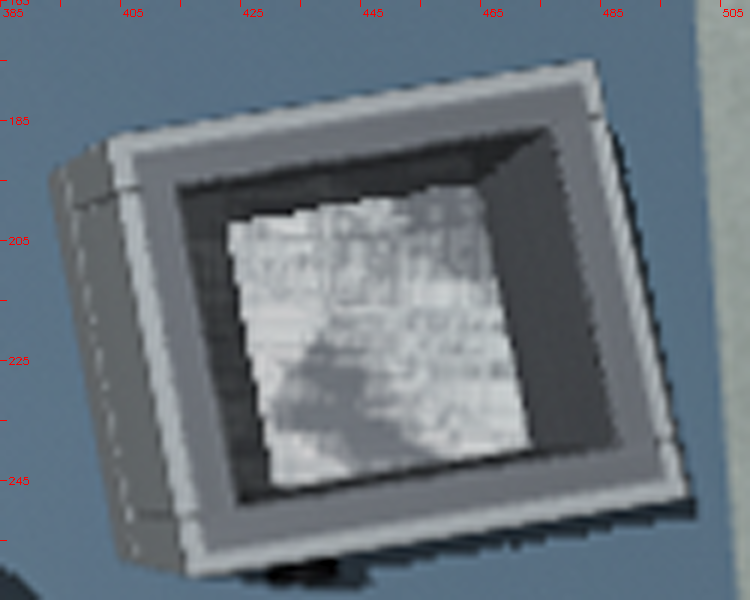

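```bash
cat > geo.py <<'E'
import numpy as np
from scipy.optimize import least_squares
from scipy.spatial.transform import Rotation as R
T=dict(fovy=53.56010884371228,cx=321.5171539912242,cy=192.7856780155069,k1=0.03502254731191927,p=[0.45166232,0.01158596,1.15571568],q=[-0.70029998,-0.03444898,0.0466649,0.71148829])
S=dict(fovy=50.77002916585842,cx=319.5854508182793,cy=198.70213552732673,k1=0.03356008106490565,p=[1.35999473,0.0908512,1.09862315],q=[0.62128049,0.22976855,0.24680421,0.70732217])
def proj(P,c):
    d=R.from_quat(np.roll(c["q"],-1)).inv().apply(np.atleast_2d(P)-c["p"])
    s=np.c_[d[:,0],-d[:,1]]/-d[:,2:]
    return s*(1+c["k1"]*(s**2).sum(1,keepdims=True))*200/np.tan(np.radians(c["fovy"]/2))+[c["cx"],c["cy"]]
def fit(uv,loc,g,c=T):
    """uv pixels, loc object points (z = world height) -> x,y,yaw"""
    loc=np.array(loc);uv=np.array(uv)
    w=lambda v:np.c_[R.from_euler("z",v[2]).apply(loc*[1,1,0])[:,:2]+v[:2],loc[:,2]]
    r=least_squares(lambda v:(proj(w(v),c)-uv).ravel(),g)
    return r.x,r.fun.reshape(-1,2).round(1)
def rect(sx,sy,z):  # TL,TR,BR,BL in top image: x up, y left
    return [[sx/2,sy/2,z],[sx/2,-sy/2,z],[-sx/2,-sy/2,z],[-sx/2,sy/2,z]]
E
python3 - <<'E'
from geo import *
h=0.5
def show(n,uv,loc,g):
    x,r=fit(np.array(uv)-h,loc,g); print(n,x.round(4),r.tolist())
mo=[(414.5,196),(476.5,186.3),(488.5,239.3),(424.7,249.5)]
ou=[(403.7,187.8),(484.2,175.3),(499.5,247.5),(416.7,261.2)]
show("mouth",mo,rect(.14,.165,.145),[.4,-.3,0])
show("outer",ou,rect(.19,.215,.145),[.4,-.3,0])
show("both",mo+ou,rect(.14,.165,.145)+rect(.19,.215,.145),[.4,-.3,0])
show("basket",[(302.5,184.5),(347,201.75),(333.5,240),(287.5,221.75)],rect(.116,.140,.042),[.4,0,0])
show("bgrip",[(302.5,205),(333,216.2)],[[0,.042,.086],[0,-.042,.086]],[.4,0,0])
show("lid",[(169.5,200.25),(237,203.75),(233.75,262.75),(164.25,259.75)],rect(.168,.193,.013),[.4,.3,0])
show("lgrip",[(180.75,230),(222.5,232.75)],[[0,.045,.051],[0,-.045,.051]],[.4,.3,0])
E
```

```text
mouth [ 0.5008 -0.3352  0.1454] [[-0.4, -0.2], [0.6, -0.7], [0.0, 0.3], [-0.2, 0.6]]
outer [ 0.5009 -0.335   0.1411] [[-0.9, -0.3], [0.5, -0.6], [0.7, 0.6], [-0.3, 0.2]]
both [ 0.5009 -0.3351  0.1427] [[-0.4, -0.4], [0.6, -0.6], [-0.0, 0.4], [-0.3, 0.5], [-0.9, -0.2], [0.5, -0.6], [0.8, 0.5], [-0.2, 0.3]]
basket [ 0.5275  0.0044 -0.3843] [[-0.5, -0.6], [1.1, -0.1], [0.0, 0.2], [-0.6, 0.4]]
bgrip [ 0.5279  0.0044 -0.368 ] [[0.7, 0.2], [-0.7, -0.2]]
lid [ 0.4793  0.3363 -0.0597] [[0.1, 0.3], [0.4, -0.3], [-0.5, -0.1], [-0.0, 0.2]]
lgrip [ 0.4782  0.3245 -0.0763] [[4.4, 0.4], [-4.4, -0.4]]
```

```bash
cat > arm.py <<'E'
from rig import bot
import numpy as np
from scipy.spatial.transform import Rotation as R
def quat(yaw,flip):
    y=np.array([np.cos(yaw),np.sin(yaw),0])*(-1 if flip else 1); z=np.array([0,0,-1.])
    return np.roll(R.from_matrix(np.c_[np.cross(y,z),y,z]).as_quat(),1)
def tcp(x,y,z): return np.array([x,y,z-bot.pinch_z])   # z: grasp-point height
def stat(n): print(n,"t",round(bot.get_time_s(),2),"p",bot.get_position().round(4) if hasattr(bot.get_position(),"round") else bot.get_position(),"w",round(bot.get_grip_width(),4),"F",np.round(bot.get_ft_force(),1))
CL=(.5009,-.3351,.1435)
E
python3 - <<'E'
from arm import *
for nm,(x,y,a),(gz,hz) in (("basket",(.5277,.0044,-.380),(.08,.26)),("lid",(.479,.336,-.062),(.045,.25))):
  for f in (0,1):
    js=[bot.ik(tcp(x,y,hz),quat(a,f)),bot.ik(tcp(x,y,gz),quat(a,f)),bot.ik(tcp(*CL[:2],.26),quat(CL[2],f))]
    print(nm,f,[None if j is None else np.round(j,2).tolist() for j in js])
E
```

```text
basket 0 [[-0.01, 0.23, 1.62, -0.0, 1.29, 0.37], [-0.01, 0.39, 1.88, -0.0, 0.86, 0.37], [-0.61, 0.35, 1.45, -0.0, 1.34, -0.75]]
basket 1 [None, None, [-0.61, 0.35, 1.45, -0.0, 1.34, 2.39]]
lid 0 [[0.59, 0.33, 1.51, -0.0, 1.3, 0.65], [0.59, 0.51, 1.78, -0.0, 0.85, 0.65], [-0.61, 0.35, 1.45, -0.0, 1.34, -0.75]]
lid 1 [[0.59, 0.33, 1.51, -0.0, 1.3, -2.49], [0.59, 0.51, 1.78, -0.0, 0.85, -2.49], [-0.61, 0.35, 1.45, -0.0, 1.34, 2.39]]
```

Run:
```python
from arm import *
import cv2
x,y,a=.5277,.0044,-.380
q=quat(a,0)
bot.movep(tcp(x,y,.2),q)
bot.servo_line(tcp(x,y,.08),velocity=.1); stat("down")
bot.close(30); stat("closed")
bot.servo_line(tcp(x,y,.11),velocity=.06); stat("up")
bot.servo_line(tcp(x,y,.28),velocity=.15); bot.hold(.3); stat("lifted")
bot.servo_line(tcp(*CL[:2],.28),quat(CL[2],0),velocity=.12); bot.hold(.3); stat("over")
from crop import crop
t=bot.camera("top")["pixels"][:,:,::-1].copy();s=bot.camera("scene")["pixels"][:,:,::-1].copy()
cv2.imwrite("pics/c.png",np.hstack([crop(t,380,130,130,140,3),crop(s,150,80,130,140,3)]))
```

```text
down t 3.57 p [0.5282 0.0044 0.0618] w 0.0909 F [ 0.1  0.3 -0. ]
closed t 4.75 p [0.5271 0.0045 0.0611] w 0.0119 F [-2.3  1.1  0.5]
up t 5.4 p [0.5276 0.0044 0.0913] w 0.0116 F [ 0.1 -0.2 -4.4]
lifted t 6.98 p [0.5275 0.0044 0.2607] w 0.0116 F [-0.6  0.  -5. ]
over t 10.28 p [ 0.5009 -0.335   0.2612] w 0.0118 F [-0.1  0.3 -3.6]
```

View pics/c.png

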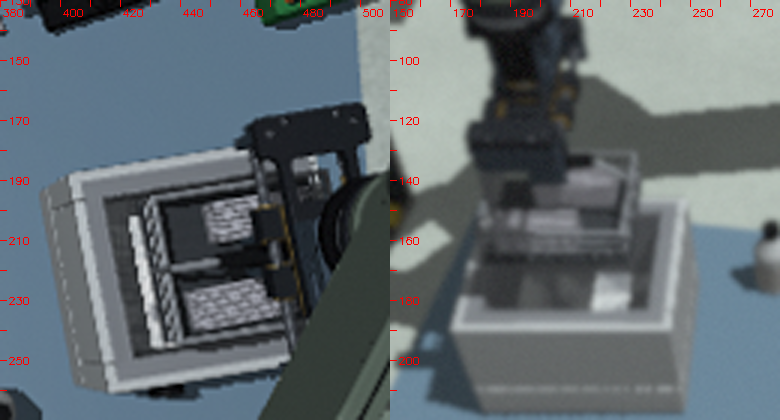

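Run:
```python
from arm import *; from geo import proj,T,rect,R
for z in (.242,.200):
    print(z,proj(R.from_euler("z",CL[2]).apply(rect(.116,.14,z))+[*CL[:2],0],T).round(1).tolist())
```

```text
0.242 [[430.1, 194.8], [489.3, 185.4], [499.9, 234.9], [439.9, 244.6]]
0.2 [[425.1, 196.7], [481.7, 187.7], [491.8, 235.1], [434.4, 244.3]]
```

The predicted rim corners (430,195) and (440,245) match the picture (429.5,195; 441,244.5), so I'll lower the basket.

Run:
```python
from arm import *
import cv2
from crop import crop
x,y,a=CL
bot.servo_line(tcp(x,y,.145),velocity=.1); stat("near")
print(bot.servo_line(tcp(x,y,.126),velocity=.02,until_force=3)); stat("touch")
z=bot.get_position()[2]+bot.pinch_z
if z<.134:
    bot.let_go(); bot.hold(.4); stat("open")
    bot.servo_line(tcp(x,y,.32),velocity=.12); stat("clear")
    bot.movep(tcp(.45,.1,.34),quat(0,0)); stat("away")
    t=bot.camera("top")["pixels"][:,:,::-1].copy()
    cv2.imwrite("pics/top1.png",t); cv2.imwrite("pics/d.png",crop(t,385,165,125,100,6))
```

```text
near t 11.88 p [ 0.5014 -0.3354  0.127 ] w 0.0117 F [ 1.9  0.3 -3.5]
True
touch t 12.6 p [ 0.5008 -0.335   0.1111] w 0.012 F [-0.7  0.1  5.4]
open t 14.25 p [ 0.4996 -0.3342  0.1094] w 0.0915 F [0.5 0.2 1.1]
clear t 16.0 p [ 0.5007 -0.3349  0.3004] w 0.0914 F [-0.2  0.7  0.1]
away t 17.61 p [0.4504 0.0995 0.3211] w 0.0917 F [ 0.5 -0.5  0.6]
```

View pics/d.png

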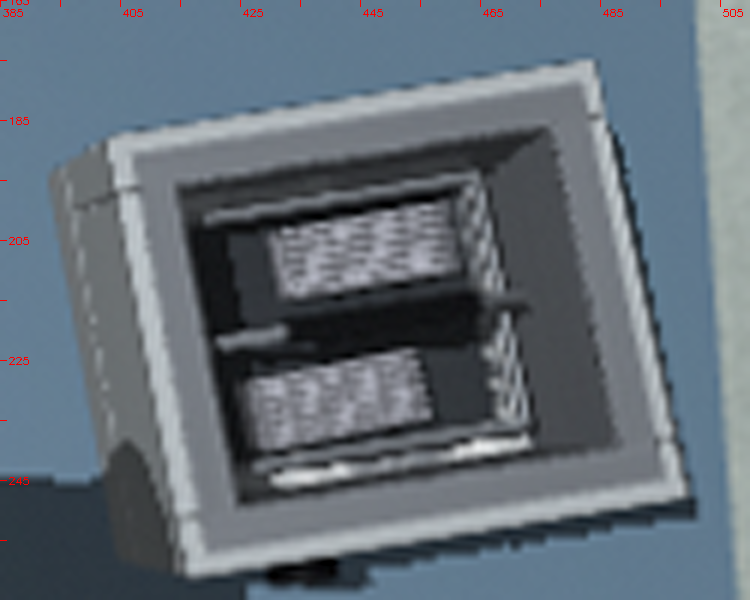

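The basket is flat and square in the tank with both heat sinks in it. On to the lid.

Run:
```python
from arm import *
import cv2
from crop import crop
x,y,a=.479,.336,-.062
bot.movep(tcp(x,y,.18),quat(a,0))
bot.servo_line(tcp(x,y,.046),velocity=.1); stat("down")
bot.close(40); stat("closed")
bot.servo_line(tcp(x,y,.07),velocity=.05)
bot.servo_line(tcp(x,y,.28),velocity=.15); bot.hold(.3); stat("lifted")
bot.servo_line(tcp(*CL[:2],.28),quat(CL[2],0),velocity=.15)
bot.servo_line(tcp(*CL[:2],.22),velocity=.1); bot.hold(.4); stat("over")
t=bot.camera("top")["pixels"][:,:,::-1].copy();s=bot.camera("scene")["pixels"][:,:,::-1].copy()
cv2.imwrite("pics/s2.png",s);cv2.imwrite("pics/top2.png",t)
cv2.imwrite("pics/e.png",np.hstack([crop(t,385,130,130,140,3),crop(s,150,80,130,140,3)]))
```

```text
down t 20.26 p [0.4794 0.3363 0.0278] w 0.0913 F [ 0.8 -0.1  0.4]
closed t 21.44 p [0.479  0.336  0.0272] w 0.0118 F [ 0.5 -0.3 -0.7]
lifted t 23.93 p [0.4789 0.3359 0.2608] w 0.0121 F [-1.1  0.1 -2.8]
over t 29.7 p [ 0.501  -0.3352  0.2015] w 0.0113 F [-0.   0.4 -2.3]
```

View pics/e.png

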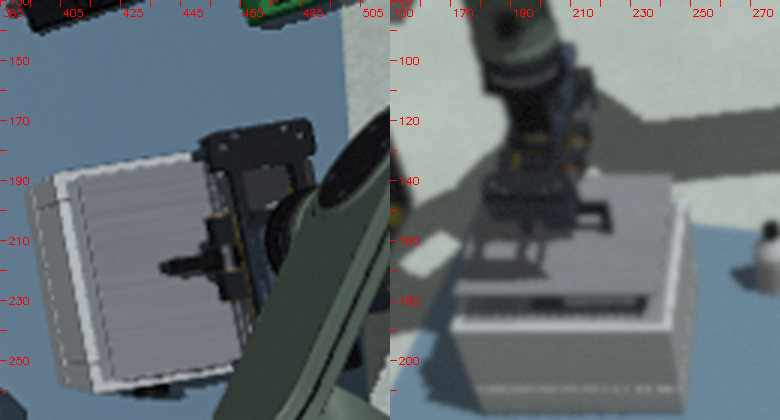

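Run:
```python
from arm import *; from geo import proj,T,S,rect,R
import cv2; from crop import crop
for c in (T,S):
  for n,sx,sy,z in (("lid",.168,.193,.187),("outer",.19,.215,.145)):
    print(n,proj(R.from_euler("z",CL[2]).apply(rect(sx,sy,z))+[*CL[:2],0],c).round(1).tolist())
t=cv2.imread("pics/top2.png");s=cv2.imread("pics/s2.png")
cv2.imwrite("pics/f.png",np.hstack([crop(t,390,170,66,100,6),crop(s,162,125,66,100,6)])[:,:])
```

```text
lid [[411.1, 188.6], [487.9, 176.4], [502.4, 244.1], [424.1, 256.7]]
outer [[402.2, 187.2], [484.1, 174.1], [499.8, 247.5], [416.1, 261.0]]
lid [[238.2, 178.1], [170.5, 178.2], [181.4, 138.4], [243.5, 138.5]]
outer [[243.4, 190.4], [169.6, 190.6], [181.7, 145.8], [248.9, 145.8]]
```

View pics/f.png

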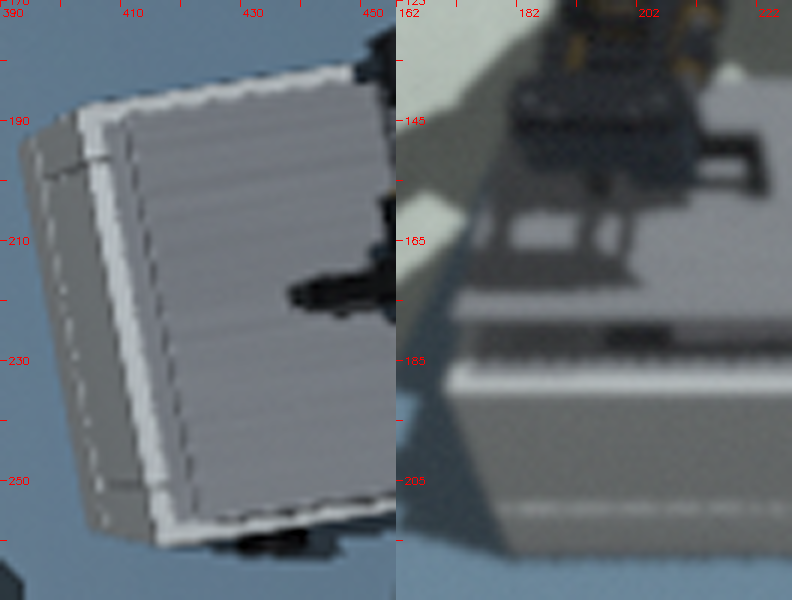

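In the top view the lid's left edge is 1–2 px left of the prediction. I'll shift it 2 mm along −y and lower it guarded.

Run:
```python
from arm import *
x,y=CL[0]+.0003,CL[1]-.002
bot.servo_line(tcp(x,y,.199),velocity=.05); bot.hold(.3); stat("above")
print(bot.servo_line(tcp(x,y,.178),velocity=.02,until_force=3)); stat("touch")
```

```text
above t 30.68 p [ 0.5013 -0.3372  0.1805] w 0.012 F [-0.8 -0.1 -3. ]
True
touch t 31.44 p [ 0.5011 -0.337   0.1642] w 0.012 F [-0.3  0.5  4.2]
```

Contact came at grasp height 0.183, which is the fully-down value, so I'll release.

Run:
```python
from arm import *
import cv2
from crop import crop
x,y=CL[0]+.0003,CL[1]-.002
bot.let_go(); bot.hold(.3); stat("open")
bot.servo_line(tcp(x,y,.34),velocity=.12)
bot.movep(tcp(.4,.15,.36),quat(0,0)); bot.hold(.3); stat("away")
t=bot.camera("top")["pixels"][:,:,::-1].copy();s=bot.camera("scene")["pixels"][:,:,::-1].copy()
cv2.imwrite("pics/g.png",np.hstack([crop(t,385,160,130,110,3),crop(s,150,115,130,110,3)]))
```

```text
open t 32.99 p [ 0.5003 -0.3365  0.1628] w 0.0912 F [-0.1 -0.4 -0.1]
away t 36.57 p [0.4002 0.1497 0.3411] w 0.0912 F [ 0.8  0.4 -0. ]
```

View pics/g.png

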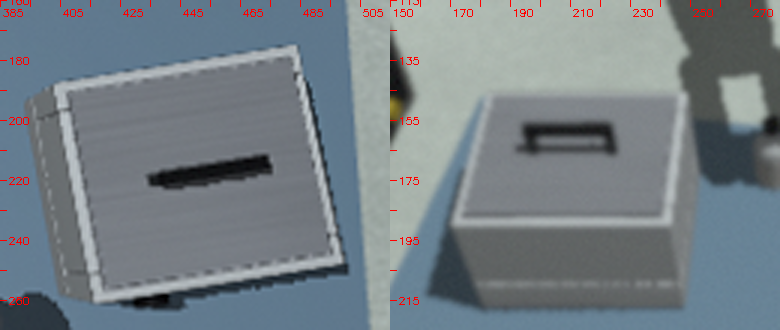

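The lid sits flat with an even white margin on all four sides, square to the cleaner, and the gripper is clear of it.

```bash
python3 -c "
from rig import bot
print(bot.finish_job())"
```

```text
the job is handed in; nothing more can be done
None
```

The ultrasonic cleaner is loaded and its lid is on. I handed the job in just after 36.6 s on the robot's clock, and no verdict came back.

- **Basket:** I lifted it by its handle and lowered it until it touched at about 0.130 m grasp height, the expected value for the tank floor, then let go. The picture afterwards showed it square in the tank with both heat sinks in it.
- **Lid:** I lifted it by its bar and saw in the picture that it hung 1–3 mm off in y, so I shifted it 2 mm before lowering it. It touched at 0.183 m grasp height, the expected value for fully down. The final picture shows it flat, with an even margin on all four sides.
- **Checks that disagreed:**
  - The position of the lid's handle in the first picture was about 12 mm off the position from its plate, probably because its posts or shadow were included. I used the plate.
  - The two cameras differed by about 2 mm on the size of the lid's offset.
- **Not checked:** I did not measure the other items on the bench after the moves. The carries passed well above them.

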